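Seat the spindle nut in the press jaw and lock it with its fork

ROBOT

A 6-joint arm with a two-finger parallel gripper is mounted at the origin on the work surface. World frame = base frame: x ahead of the robot, y to its left, z up, the work surface at z = 0. Lengths are in m, angles in rad, forces in N, time in s.
With the tool pointing down it reaches from about 0.25 to 0.8 m from the base axis. Payload 8.5 kg.
Tool frame: the origin (TCP) lies between the finger pads; the fingertips stand 25 mm ahead of it and the grasp point (between the pads) lies 6 mm ahead of it; z points along the fingers, y is the line along which they close (so a half turn about z gives the same grasp; the last joint's range is limited). The gripper opens to 85 mm and grips with 20 to 120 N. Pads are 22 mm wide; open, the fingers measure 114 mm over their backs; the gripper's body (76 mm by 85 mm) begins 54 mm behind the grasp point. The pads swing forward as they close: fully open they stand 13 mm farther back than shut.
Start: joints at [-1.339, 0.238, -0.013, 1.319, 0, 1.571], TCP at [0.121, -0.511, 0.233] pointing down, gripper open.
Joint ranges: [-2.66, 2.66], [-1.03, 1.9], [-1.14, 1.46], [-1.82, 2.27], [-1.45, 1.34], [-3.14, 3.14]. Speed limits (rad/s): [2.22, 2.22, 2.79, 3.14, 3.14, 3.14].

INTERFACE

Orientations are given as a 3x3 rotation matrix whose columns are the frame's x, y, z axes.
In Python, from rig import ctrl, camera gives the robot as it stands. The module is installed in compiled form; this text tells all that it offers.
- The arm moves only by the tool send_rows, never from a script. Its argument "deltas" is a list of rows, each an object of numbers: "dx", "dy", "dz": the shift along the tool's x, y, z in mm; "ax", "ay", "az": the turn, a rotation vector about the tool's x, y, z in degrees; "jaw": the closure, from 0 (fully open) to 1 (shut). A call has 1 to 20 rows; each row shifts and turns the commanded pose from where the row before left it, along the tool's axes as they then stand; what a row does not reach is not made up. A row lasts 1/12 s, in which the tool goes at most 41.7 mm and 7.16 degrees, less where a joint would pass 70% of its speed; a pose out of reach is approached as far as the arm can. A call with a gripper value outside its range is refused whole. The fingers move at their own pace and stop on an object; the grip force is fixed at half the most. Time passes only in rows, so rows that do not move let the fingers close. It gives the time, the measured TCP pose, the force, the opening and the grip force at its end, in the units of the state.
- ctrl.observe(): the state, without advancing time (a new reading comes with each control period).
- camera(name): name is "side" or "top"; returns a dict with "frame" (400x640x3 uint8, red, green, blue), "depth" (400x640 float32, m along the optical axis (not along the pixel's ray), 0 where there is no reading), "camera_matrix" (3x3 intrinsics, pixels), "cam_to_world" (4x4, takes a point from camera to world coordinates). Camera axes: x right, y down, z forward; pixel columns grow to the right and rows downward; lengths in m; the calibration is good to about 2 mm. A picture is of the moment at which its call begins.
- ctrl.hand_in(): hands the job in; it is judged then, once.
The state is a dict: "time": time; "qpos": joint angles; "qvel": joint speeds; "effort": joint torques, N m; "tool_pos": TCP position; "ee_rot": TCP orientation; "contact_force": force on the tool from outside, world axes, zero at the start; "ft_torque": the same for the moment, N m; "grip_width": opening from 0.0 (shut) to 1.0 (fully open); "finger_force": force on a finger pad.
Only numpy, scipy, OpenCV 4.12 (cv2) and the standard library are available. Lean on these libraries where they do the work, as an engineer would, in place of code of your own. Each camera call takes 0.05 s, during which the arm holds its last target. There are 200 camera calls.

TASK

Fit the middle-sized of the three spindle nuts into the wooden press jaw, hexagon down: shuffle and turn it in its loose well until it drops fully home in the hexagonal seat, its shoulder flush with the jaw's top. Then push the steel fork by its knob all the way home around the nut's neck to lock it in, and let go. Do not shift or knock over the two other nuts or the plywood offcut.

Things in the scene. Friction and masses are not known exactly. Their poses are not given: they have to be found in the camera images.
- nut_mid (a point): Centre (35 mm up) of the middle-sized spindle nut, bare steel, about 290 g, standing hexagon down. 70 mm tall: a hexagonal foot 24 mm high, 36 mm across flats, 41.6 over corners; on it a round neck 26 mm in diameter, 46 mm high, with a dark bore drawn in its top. z up along the neck; flats face the nut's +x and -x. The step from hexagon to neck is its shoulder.
- nut_small_mid (a point): The same point (35 mm above its underside) of the small spindle nut: same heights and neck, hexagon 28 mm across flats. Not to be used.
- nut_large_mid (a point): The same point of the large spindle nut: same heights and neck, hexagon 50 mm across flats. Not to be used.
- jaw: Fixed wooden press jaw block, 45 mm high, 90 mm wide (y -45 to +45 mm), 175 mm long (x -127.5 to +47.5 mm in its frame). Origin: at table level, on the axis of the round well in its top. A steel fork slides along its +x on top, towards the well, between two guide rails 10 mm high at y = +-35.5 mm, x = -123 to -57 mm.
- well_mouth (a point): Centre of the round well's mouth, level with the jaw's top, 45 mm above the table; z up. The well is 53 mm across and 6 mm deep. Centred in its bottom is the fixed steel hexagonal seat, 38.5 mm across flats, a further 18 mm deep. It can be turned to any angle about the vertical, differs every time, is NOT measured and does not follow any listed axes: feel for it, or see it from above.
- keeper (a joint): Position of the steel fork, in m: 0 pulled back, 0.046 fully home against a hard stop. Slides along the jaw's +x with 2 N friction, stays where left. A plate 5 mm thick, 60 wide, running 2 mm above the jaw's top, its notch (34 mm wide, 32 deep) open to +x. Prong tips: 31 mm short of the well's axis at 0, 15 mm beyond it at 0.046, round the neck. It passes only over a nut fully down.
- keeper_knob (a point): Point on the axis of the fork's upright knob, 75 mm above the table. The knob's head is 22 mm in diameter, from 62 to 90 mm above the table, on a thinner stem. It moves with the fork: on the jaw's centre line (y = 0), 102 mm from the well's axis on the jaw's -x side at joint 0, 56 mm when home.
- offcut: Bystander: plywood offcut lying flat, 45 x 90 x 24 mm, long along its y. Origin: centre of its underside.
Mind the look-alikes: they are no part of the job. What is shaped like the part that bears nut_mid but purple is not meant.

How it is judged:
By the outcome, as a careful person would: the job done as asked, in the order asked, and still so for the second after the job is handed in, with the robot touching nothing.
It also fails if it takes over 58 s, if anything falls off the work surface, if the arm or the gripper's body presses on something with over 40 N, if the wrist force passes 120 N, or if a joint passes its speed limit or range.

## Working session

There is one attempt and no reset: what is moved stays moved. The work goes in short steps, Python scripts to look and compute and a tool call to move; the robot and the scene stay as the last step left them, time stands still between calls to the robot, and variables do not carry over. Pictures are saved under pics/ and viewed, at most 10 in all, crops included, and the job is handed in when it is done.

Besides the shell and the picture viewer there is one more tool, called after "Request:" as name(argument=value, ...) on one line, values as JSON. send_rows: Moves the arm, as the interface text tells. Its arguments: {"type":"object","properties":{"deltas":{"type":"array","items":{"type":"object","properties":{"dx":{"type":"number"},"dy":{"type":"number"},"dz":{"type":"number"},"ax":{"type":"number"},"ay":{"type":"number"},"az":{"type":"number"},"jaw":{"type":"number"}}}}},"required":["deltas"]}

```bash
mkdir -p pics
cat > h.py <<'E'
from rig import ctrl, camera
import numpy as np, cv2
def snap(n,f,crop=None,s=1):
    c=camera(n); np.savez(f'{n}.npz',**c); im=c['frame'][:,:,::-1]
    if crop: x0,y0,x1,y1=crop; im=im[y0:y1,x0:x1]
    im=cv2.resize(im,None,fx=s,fy=s,interpolation=cv2.INTER_CUBIC); cv2.imwrite(f'pics/{f}.png',im); return c
def pt(c,u,v,z=None):
    K=c['camera_matrix'];T=c['cam_to_world']
    r=np.linalg.inv(K)@[u,v,1]
    if z is None:
        d=float(c['depth'][int(round(v)),int(round(u))]); return T[:3,:3]@(r*d)+T[:3,3]
    w=T[:3,:3]@r; return T[:3,3]+w*(z-T[2,3])/w[2]
E
python3 - <<'E'
from h import *
c=snap('top','top1',s=1.25); print(c['cam_to_world'].round(3),c['camera_matrix'].round(1))
c=snap('side','side1',s=1.25); print(c['cam_to_world'].round(3))
s=ctrl.observe(); print(s['ee_rot'],s['tool_pos'],s['time'],s['contact_force'])
E
```

```text
[[-0.016 -0.98   0.198  0.335]
 [-1.     0.02   0.015 -0.036]
 [-0.019 -0.198 -0.98   1.107]
 [ 0.     0.     0.     1.   ]] [[471.7   0.  314.7]
 [  0.  471.7 190.1]
 [  0.    0.    1. ]]
[[-0.965 -0.18   0.189  0.385]
 [-0.26   0.627 -0.735  0.64 ]
 [ 0.014 -0.758 -0.652  0.688]
 [ 0.     0.     0.     1.   ]]
[[ 9.73266414e-01  2.29678917e-01 -2.86950743e-04]
 [ 2.29679096e-01 -9.73265598e-01  1.26016377e-03]
 [ 1.01537649e-05 -1.29238166e-03 -9.99999165e-01]] [ 0.12050136 -0.51059975  0.2328518 ] 0.1 [ 0.56196124 -0.56818783  0.54556736]
```

View pics/top1.png

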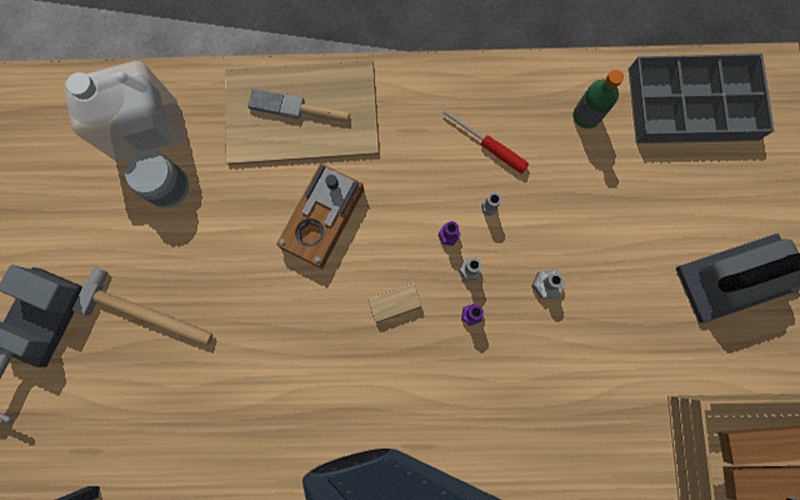

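View pics/side1.png

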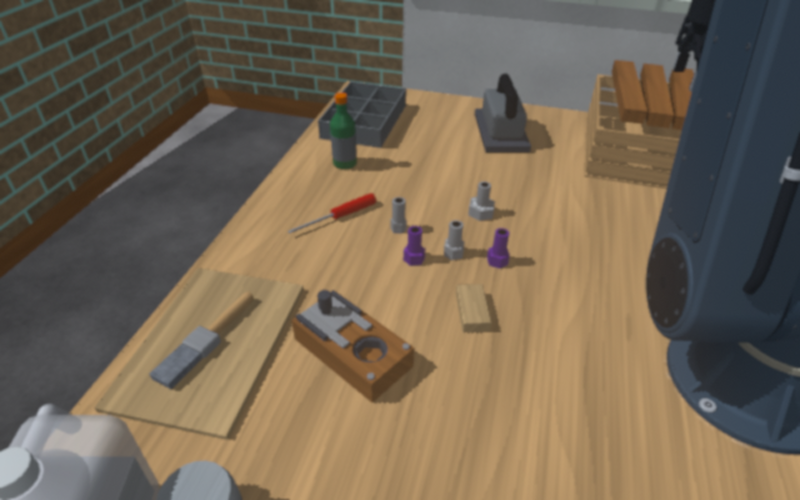

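Steel nuts in the top view (800-px scale): (491,204) looks narrowest, so small. (549,283) is widest, so large. (471,268) is in between and bare steel, so it is nut_mid. The purple ones at (449,233) and (473,314) are decoys. The jaw well is at about (309,233) and the knob at (333,181). I'll confirm this in one enlarged crop.

Run:
```python
from h import *
c=dict(np.load('top.npz')); im=c['frame'][:,:,::-1]
a=cv2.resize(im[125:225,215:315],(500,500),interpolation=cv2.INTER_CUBIC)
a=a[:, :]
b=cv2.resize(im[150:270,345:465],None,fx=4.16,fy=4.16,interpolation=cv2.INTER_CUBIC)[:500,:300*5//3]
cv2.imwrite('pics/crop1.png',np.hstack([cv2.resize(a,(400,400)),cv2.resize(b,(400,400))]))
# a: u=215+x/4, v=125+y/4 ; b: u=345+(x-400)*.3, v=150+y*.3
for n,(u,v) in dict(s=(491,201),m=(472,266),l=(554,281),p1=(450,230),p2=(474,312),knob=(332,180)).items():
    print(n,pt(c,u/1.25,v/1.25),pt(c,u/1.25,v/1.25,.07 if n!='knob' else .09))
print(pt(c,309/1.25,233/1.25,.045))
```

```text
s [ 0.60922823 -0.1983989   0.06774977] [ 0.60863402 -0.19804762  0.07      ]
m [ 0.49024609 -0.15855911  0.07083277] [ 0.49037103 -0.15865749  0.07      ]
l [ 0.46067802 -0.30079562  0.07253574] [ 0.46098663 -0.30144428  0.07      ]
p1 [ 0.55711099 -0.12228348  0.0667409 ] [ 0.55641447 -0.12201363  0.07      ]
p2 [ 0.40927838 -0.15880077  0.06910673] [ 0.40921426 -0.15869522  0.07      ]
knob [0.64823291 0.08827673 0.09052544] [0.64839493 0.08834103 0.09      ]
[0.56134024 0.13593766 0.045     ]
```

View pics/crop1.png

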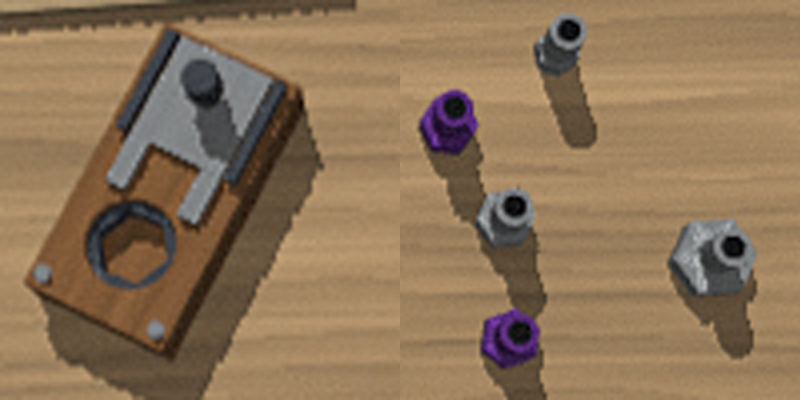

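The crop confirms it. The mid nut is the bare steel one at crop (514,205), with a hexagon wider than its neck but smaller than the large nut at (733,247). The small nut at (568,30) and the purple ones are left alone. Next I rectify the seat and the nut hexagon.

```bash
cat >> h.py <<'E'
def rect(c,x,y,z,w=.07,n=390):
    # metric top view: image right = -y world, image up = +x world
    K=c['camera_matrix'];T=np.linalg.inv(c['cam_to_world'])
    X=np.array([[x+w/2,y+w/2],[x+w/2,y-w/2],[x-w/2,y-w/2],[x-w/2,y+w/2]])
    P=(T[:3,:3]@np.c_[X,[z]*4].T).T+T[:3,3]; p=(K@P.T).T; p=p[:,:2]/p[:,2:]
    H=cv2.getPerspectiveTransform(p.astype(np.float32),np.float32([[0,0],[n,0],[n,n],[0,n]]))
    im=cv2.warpPerspective(c['frame'][:,:,::-1].copy(),H,(n,n),flags=cv2.INTER_CUBIC)
    return cv2.normalize(im,None,0,255,cv2.NORM_MINMAX)
E
python3 - <<'E'
from h import *
c=dict(np.load('top.npz'))
n=pt(c,379.2,211.5,.07);w=pt(c,247.75,186,.045);k=pt(c,265.5,144.5,.09);print(n,w,k,np.linalg.norm((w-k)[:2]),np.degrees(np.arctan2(*(w-k)[1::-1])))
for u in (377,378,379,380): print([pt(c,u,v)[2].round(3) for v in range(209,222)])
cv2.imwrite('pics/rect1.png',np.hstack([rect(c,w[0],w[1],.039),rect(c,n[0],n[1],.024)]))
E
```

```text
[ 0.49321457 -0.16232015  0.07      ] [0.56225842 0.13467631 0.045     ] [0.64722935 0.0885611  0.09      ] 0.09667818441837624 151.51054059528605
[np.float64(0.068), np.float64(0.069), np.float64(0.069), np.float64(0.072), np.float64(0.07), np.float64(0.068), np.float64(1.107), np.float64(0.067), np.float64(0.067), np.float64(0.057), np.float64(0.046), np.float64(0.029), np.float64(0.027)]
[np.float64(0.069), np.float64(0.071), np.float64(0.068), np.float64(0.07), np.float64(0.071), np.float64(0.072), np.float64(0.072), np.float64(0.072), np.float64(0.071), np.float64(0.062), np.float64(0.044), np.float64(0.026), np.float64(0.027)]
[np.float64(0.073), np.float64(0.071), np.float64(0.072), np.float64(0.073), np.float64(0.072), np.float64(0.07), np.float64(0.075), np.float64(0.069), np.float64(0.064), np.float64(0.063), np.float64(0.043), np.float64(0.02), np.float64(0.025)]
[np.float64(0.073), np.float64(0.069), np.float64(0.073), np.float64(0.068), np.float64(0.071), np.float64(0.073), np.float64(0.073), np.float64(0.073), np.float64(0.07), np.float64(0.058), np.float64(0.025), np.float64(0.029), np.float64(0.02)]
```

View pics/rect1.png

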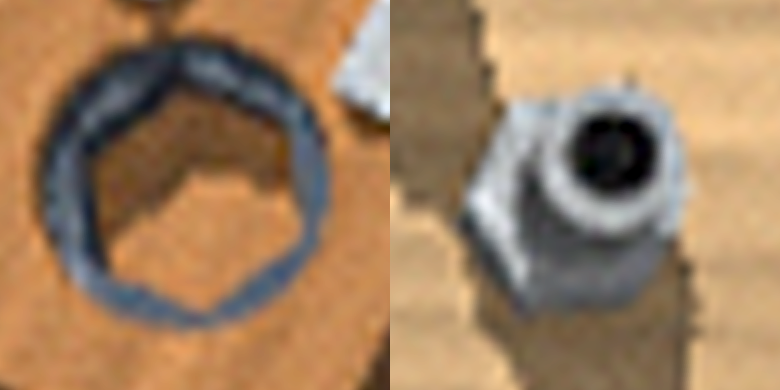

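Measured so far:
- **Nut:** centre about (0.493, -0.162), top height 0.07 as expected.
- **Well:** centre about (0.562, 0.135).
- **Turn:** nut corners sit at about 2° and seat corners at about 22° (image, clockwise), so the nut needs roughly -20° about world z.

Moving above the nut.

Request:
send_rows(deltas=[{"dx": 24.6,"dy": -14.1,"dz": 3.5,"jaw": 0.2},{"dx": 24.6,"dy": -14.1,"dz": 3.5},{"dx": 24.6,"dy": -14.1,"dz": 3.5},{"dx": 24.6,"dy": -14.1,"dz": 3.5},{"dx": 24.6,"dy": -14.1,"dz": 3.5},{"dx": 24.6,"dy": -14.1,"dz": 3.5},{"dx": 24.6,"dy": -14.1,"dz": 3.5},{"dx": 24.6,"dy": -14.1,"dz": 3.5},{"dx": 24.6,"dy": -14.1,"dz": 3.5},{"dx": 24.6,"dy": -14.1,"dz": 3.5},{"dx": 24.6,"dy": -14.1,"dz": 3.5},{"dx": 24.6,"dy": -14.1,"dz": 3.5},{"dx": 24.6,"dy": -14.1,"dz": 3.5},{"dx": 24.6,"dy": -14.1,"dz": 3.5},{"dx": 24.6,"dy": -14.1,"dz": 3.5},{"dx": 24.6,"dy": -14.1,"dz": 3.5},{"dx": 24.6,"dy": -14.1,"dz": 3.5},{"dx": 24.6,"dy": -14.1,"dz": 3.5}])

```text
schema error: expected keys dx, dy, dz, ax, ay, az, jaw
```

Request:
send_rows(deltas=[{"az": -6},{"az": -6},{"az": -6},{"az": -6},{"az": -6},{}])

```text
schema error: expected keys dx, dy, dz, ax, ay, az, jaw
```

```bash
cat >> h.py <<'E'
def rep(tgt=None):
    s=ctrl.observe(); R=s['ee_rot']
    print('t',round(s['time'],2),'q',np.round(s['qpos'],2),'p',np.round(s['tool_pos'],4),'yaw',np.degrees(np.arctan2(R[1,0],R[0,0])).round(1),'R2',R[:,2].round(3),'F',np.round(s['contact_force'],1),'w',np.round(s['grip_width'],3),np.round(s['finger_force'],1))
    if tgt is not None: print('tool delta mm',(R.T@(np.array(tgt)-s['tool_pos'])*1000).round(1))
E
python3 - <<'E'
from h import *
rep([.4932,-.1623,.061])
E
```

```text
t 0.1 q [-1.34  0.24 -0.01  1.32  0.    1.57] p [ 0.1205 -0.5106  0.2329] yaw 13.3 R2 [-0.     0.001 -1.   ] F [ 0.6 -0.6  0.5] w 1.004 0.0
tool delta mm [ 442.7 -253.2  172.2]
```

Request:
send_rows(deltas=[{"dx": 31.6,"dy": -18.1,"dz": 4.5,"ax": 0,"ay": 0,"az": 0,"jaw": 0.2},{"dx": 31.6,"dy": -18.1,"dz": 4.5,"ax": 0,"ay": 0,"az": 0,"jaw": 0.2},{"dx": 31.6,"dy": -18.1,"dz": 4.5,"ax": 0,"ay": 0,"az": 0,"jaw": 0.2},{"dx": 31.6,"dy": -18.1,"dz": 4.5,"ax": 0,"ay": 0,"az": 0,"jaw": 0.2},{"dx": 31.6,"dy": -18.1,"dz": 4.5,"ax": 0,"ay": 0,"az": 0,"jaw": 0.2},{"dx": 31.6,"dy": -18.1,"dz": 4.5,"ax": 0,"ay": 0,"az": 0,"jaw": 0.2},{"dx": 31.6,"dy": -18.1,"dz": 4.5,"ax": 0,"ay": 0,"az": 0,"jaw": 0.2},{"dx": 31.6,"dy": -18.1,"dz": 4.5,"ax": 0,"ay": 0,"az": 0,"jaw": 0.2},{"dx": 31.6,"dy": -18.1,"dz": 4.5,"ax": 0,"ay": 0,"az": 0,"jaw": 0.2},{"dx": 31.6,"dy": -18.1,"dz": 4.5,"ax": 0,"ay": 0,"az": 0,"jaw": 0.2},{"dx": 31.6,"dy": -18.1,"dz": 4.5,"ax": 0,"ay": 0,"az": 0,"jaw": 0.2},{"dx": 31.6,"dy": -18.1,"dz": 4.5,"ax": 0,"ay": 0,"az": 0,"jaw": 0.2},{"dx": 31.6,"dy": -18.1,"dz": 4.5,"ax": 0,"ay": 0,"az": 0,"jaw": 0.2},{"dx": 31.6,"dy": -18.1,"dz": 4.5,"ax": 0,"ay": 0,"az": 0,"jaw": 0.2},{"dx": 0,"dy": 0,"dz": 0,"ax": 0,"ay": 0,"az": -6,"jaw": 0.2},{"dx": 0,"dy": 0,"dz": 0,"ax": 0,"ay": 0,"az": -6,"jaw": 0.2},{"dx": 0,"dy": 0,"dz": 0,"ax": 0,"ay": 0,"az": -6,"jaw": 0.2},{"dx": 0,"dy": 0,"dz": 0,"ax": 0,"ay": 0,"az": -6,"jaw": 0.2},{"dx": 0,"dy": 0,"dz": 0,"ax": 0,"ay": 0,"az": -6,"jaw": 0.2},{"dx": 0,"dy": 0,"dz": 0,"ax": 0,"ay": 0,"az": 0,"jaw": 0.2}])

```text
time: 1.77
tool_pos: [0.4928, -0.1625, 0.1701]
ee_rot: [[0.725, 0.689, -0.001], [0.689, -0.725, 0.0], [-0.0, -0.001, -1.0]]
contact_force: [0.5, 0.2, -0.1]
grip_width: 0.801
finger_force: 0.0
```

Run:
```python
from h import *
rep([.4932,-.1623,.061])
```

```text
t 1.77 q [-0.32  0.26 -0.15  1.16  0.    2.06] p [ 0.4928 -0.1625  0.1701] yaw 43.6 R2 [-0.001  0.    -1.   ] F [ 0.5  0.2 -0.1] w 0.801 0.0
tool delta mm [  0.5   0.2 109.1]
```

Request:
send_rows(deltas=[{"dx": 0.5,"dy": 0,"dz": 25,"ax": 0,"ay": 0,"az": 0,"jaw": 0.2},{"dx": 0,"dy": 0,"dz": 25,"ax": 0,"ay": 0,"az": 0,"jaw": 0.2},{"dx": 0,"dy": 0,"dz": 25,"ax": 0,"ay": 0,"az": 0,"jaw": 0.2},{"dx": 0,"dy": 0,"dz": 20,"ax": 0,"ay": 0,"az": 0,"jaw": 0.2},{"dx": 0,"dy": 0,"dz": 14,"ax": 0,"ay": 0,"az": 0,"jaw": 0.4},{"dx": 0,"dy": 0,"dz": 0,"ax": 0,"ay": 0,"az": 0,"jaw": 0.5},{"dx": 0,"dy": 0,"dz": 0,"ax": 0,"ay": 0,"az": 0,"jaw": 1},{"dx": 0,"dy": 0,"dz": 0,"ax": 0,"ay": 0,"az": 0,"jaw": 1},{"dx": 0,"dy": 0,"dz": 0,"ax": 0,"ay": 0,"az": 0,"jaw": 1},{"dx": 0,"dy": 0,"dz": 0,"ax": 0,"ay": 0,"az": 0,"jaw": 1},{"dx": 0,"dy": 0,"dz": 0,"ax": 0,"ay": 0,"az": 0,"jaw": 1},{"dx": 0,"dy": 0,"dz": 0,"ax": 0,"ay": 0,"az": 0,"jaw": 1}])

```text
time: 2.77
tool_pos: [0.4938, -0.1624, 0.0621]
ee_rot: [[0.728, 0.685, 0.001], [0.685, -0.728, -0.0], [0.001, 0.001, -1.0]]
contact_force: [0.9, -0.4, 1.9]
grip_width: 0.27
finger_force: 59.2
```

Run:
```python
from h import *
rep([.562,.1347,.150])
```

```text
t 2.77 q [-0.32  0.35 -0.33  0.89  0.    2.07] p [ 0.4938 -0.1624  0.0621] yaw 43.3 R2 [ 0.001 -0.    -1.   ] F [ 0.9 -0.4  1.9] w 0.27 59.2
tool delta mm [ 253.4 -169.5  -87.9]
```

Gripped. Lifting and moving towards the well, then refining the well centre by code from the stored image.

Request:
send_rows(deltas=[{"dx": 0,"dy": 0,"dz": -12,"ax": 0,"ay": 0,"az": 0,"jaw": 1},{"dx": 0,"dy": 0,"dz": -25,"ax": 0,"ay": 0,"az": 0,"jaw": 1},{"dx": 0,"dy": 0,"dz": -25,"ax": 0,"ay": 0,"az": 0,"jaw": 1},{"dx": 0,"dy": 0,"dz": -26,"ax": 0,"ay": 0,"az": 0,"jaw": 1},{"dx": 25,"dy": -17,"dz": 0,"ax": 0,"ay": 0,"az": 0,"jaw": 1},{"dx": 25,"dy": -17,"dz": 0,"ax": 0,"ay": 0,"az": 0,"jaw": 1},{"dx": 25,"dy": -17,"dz": 0,"ax": 0,"ay": 0,"az": 0,"jaw": 1},{"dx": 25,"dy": -17,"dz": 0,"ax": 0,"ay": 0,"az": 0,"jaw": 1},{"dx": 25,"dy": -17,"dz": 0,"ax": 0,"ay": 0,"az": 0,"jaw": 1},{"dx": 25,"dy": -17,"dz": 0,"ax": 0,"ay": 0,"az": 0,"jaw": 1},{"dx": 25,"dy": -17,"dz": 0,"ax": 0,"ay": 0,"az": 0,"jaw": 1},{"dx": 25,"dy": -17,"dz": 0,"ax": 0,"ay": 0,"az": 0,"jaw": 1},{"dx": 25,"dy": -17,"dz": 0,"ax": 0,"ay": 0,"az": 0,"jaw": 1},{"dx": 25,"dy": -17,"dz": 0,"ax": 0,"ay": 0,"az": 0,"jaw": 1},{"dx": 0,"dy": 0,"dz": 0,"ax": 0,"ay": 0,"az": 5,"jaw": 1},{"dx": 0,"dy": 0,"dz": 0,"ax": 0,"ay": 0,"az": 5,"jaw": 1},{"dx": 0,"dy": 0,"dz": 0,"ax": 0,"ay": 0,"az": 5,"jaw": 1},{"dx": 0,"dy": 0,"dz": 0,"ax": 0,"ay": 0,"az": 5,"jaw": 1},{"dx": 0,"dy": 0,"dz": 0,"ax": 0,"ay": 0,"az": 0,"jaw": 1}])

```text
time: 4.35
tool_pos: [0.5586, 0.133, 0.1494]
ee_rot: [[0.92, 0.392, -0.0], [0.392, -0.92, 0.0], [-0.0, -0.0, -1.0]]
contact_force: [0.0, 0.6, -2.1]
grip_width: 0.269
finger_force: 59.4
```

Run:
```python
from h import *
c=dict(np.load('top.npz'))
def fit(x,y,z,r0,r1,th,w=.09,n=450,s=1):
    g=cv2.GaussianBlur(cv2.cvtColor(rect(c,x,y,z,w,n),cv2.COLOR_BGR2GRAY),(7,7),2)
    P=cv2.HoughCircles(g,cv2.HOUGH_GRADIENT_ALT if 0 else cv2.HOUGH_GRADIENT,1,40,param1=80,param2=12,minRadius=r0,maxRadius=r1)
    for a,b,r in P[0][:4]: print((x+(n/2-b)*w/n).round(4),(y+(n/2-a)*w/n).round(4),'r mm',(r*w/n*1000).round(1))
print('well');fit(.5626,.1353,.045,122,142,0)
print('knob');fit(.6475,.0885,.09,48,64,0)
# outer jaw top corners via colour
im=rect(c,.60,.11,.045,.24,480); a=im; cv2.imwrite('pics/jaw.png',im)
# seat dir score: rectified z=.039 around well
rep([.5630,.1355,.150])
```

```text
wellTraceback (most recent call last):
  File "<stdin>", line 7, in <module>
  File "<stdin>", line 6, in fit
TypeError: 'NoneType' object is not subscriptable
```

Run:
```python
from h import *
c=dict(np.load('top.npz'))
cv2.imwrite('pics/jaw.png',rect(c,.60,.11,.045,.20,600))
rep([.5630,.1355,.150])
```

```text
t 4.35 q [ 0.23  0.36 -0.06  1.15  0.    2.97] p [0.5586 0.133  0.1494] yaw 23.1 R2 [-0.  0. -1.] F [ 0.   0.6 -2.1] w 0.269 59.4
tool delta mm [ 5.  -0.6 -0.6]
```

View pics/jaw.png

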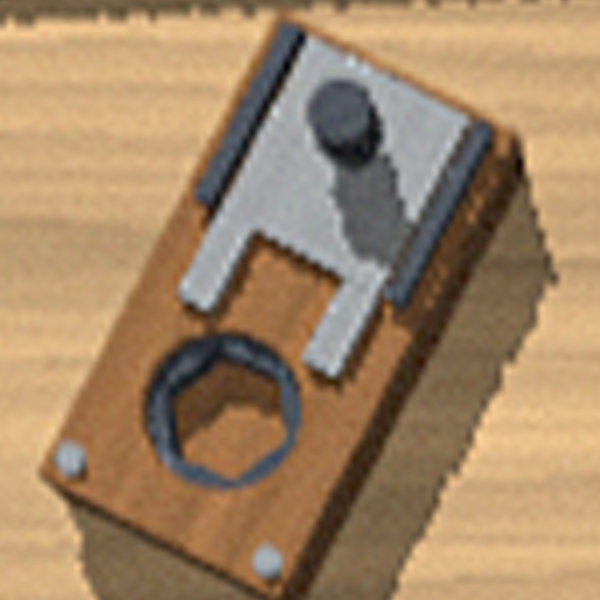

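The rectified view shows the well circle centred at (222,411), 52.7 mm across. The jaw's left edge runs (42,477) to (288,12), 175 mm, so jaw +x is at about 152°. The well axis is about (0.563, 0.1357). Aligning and descending gently.

Request:
send_rows(deltas=[{"dx": 5,"dy": -0.7,"dz": 0,"ax": 0,"ay": 0,"az": 0,"jaw": 1},{"dx": 0,"dy": 0,"dz": 12,"ax": 0,"ay": 0,"az": 0,"jaw": 1},{"dx": 0,"dy": 0,"dz": 15,"ax": 0,"ay": 0,"az": 0,"jaw": 1},{"dx": 0,"dy": 0,"dz": 8,"ax": 0,"ay": 0,"az": 0,"jaw": 1},{"dx": 0,"dy": 0,"dz": 4,"ax": 0,"ay": 0,"az": 0,"jaw": 1},{"dx": 0,"dy": 0,"dz": 3,"ax": 0,"ay": 0,"az": 0,"jaw": 1},{"dx": 0,"dy": 0,"dz": 2,"ax": 0,"ay": 0,"az": 0,"jaw": 1},{"dx": 0,"dy": 0,"dz": 2,"ax": 0,"ay": 0,"az": 0,"jaw": 1},{"dx": 0,"dy": 0,"dz": 0,"ax": 0,"ay": 0,"az": 0,"jaw": 1}])

```text
time: 5.1
tool_pos: [0.5632, 0.1355, 0.1035]
ee_rot: [[0.918, 0.395, 0.0], [0.395, -0.918, 0.0], [0.0, -0.0, -1.0]]
contact_force: [-0.0, 0.8, -2.8]
grip_width: 0.273
finger_force: 59.4
```

In the well mouth with no contact. Continuing.

Request:
send_rows(deltas=[{"dx": 0,"dy": 0,"dz": 2,"ax": 0,"ay": 0,"az": 0,"jaw": 1},{"dx": 0,"dy": 0,"dz": 1,"ax": 0,"ay": 0,"az": 0,"jaw": 1},{"dx": 0,"dy": 0,"dz": 1,"ax": 0,"ay": 0,"az": 0,"jaw": 1},{"dx": 0,"dy": 0,"dz": 1,"ax": 0,"ay": 0,"az": 0,"jaw": 1},{"dx": 0,"dy": 0,"dz": 0,"ax": 0,"ay": 0,"az": 0,"jaw": 1}])

```text
time: 5.52
tool_pos: [0.5633, 0.1353, 0.0984]
ee_rot: [[0.919, 0.395, 0.0], [0.395, -0.919, -0.0], [0.0, 0.0, -1.0]]
contact_force: [1.3, -0.9, -0.6]
grip_width: 0.267
finger_force: 59.5
```

Request:
send_rows(deltas=[{"dx": 0,"dy": 0,"dz": 1,"ax": 0,"ay": 0,"az": 0,"jaw": 1},{"dx": 0,"dy": 0,"dz": 1,"ax": 0,"ay": 0,"az": 0,"jaw": 1},{"dx": 0,"dy": 0,"dz": 1,"ax": 0,"ay": 0,"az": 0,"jaw": 1},{"dx": 0,"dy": 0,"dz": 0,"ax": 0,"ay": 0,"az": 0,"jaw": 1}])

```text
time: 5.85
tool_pos: [0.5632, 0.1353, 0.0953]
ee_rot: [[0.919, 0.395, 0.0], [0.395, -0.919, -0.0], [0.0, 0.0, -1.0]]
contact_force: [1.5, -2.4, -0.8]
grip_width: 0.269
finger_force: 59.6
```

Inside the seat, with light lateral force only. Continuing down.

Request:
send_rows(deltas=[{"dx": 0,"dy": 0,"dz": 2,"ax": 0,"ay": 0,"az": 0,"jaw": 1},{"dx": 0,"dy": 0,"dz": 2,"ax": 0,"ay": 0,"az": 0,"jaw": 1},{"dx": 0,"dy": 0,"dz": 2,"ax": 0,"ay": 0,"az": 0,"jaw": 1},{"dx": 0,"dy": 0,"dz": 2,"ax": 0,"ay": 0,"az": 0,"jaw": 1},{"dx": 0,"dy": 0,"dz": 1,"ax": 0,"ay": 0,"az": 0,"jaw": 1},{"dx": 0,"dy": 0,"dz": 0,"ax": 0,"ay": 0,"az": 0,"jaw": 1}])

```text
time: 6.35
tool_pos: [0.5631, 0.1352, 0.0862]
ee_rot: [[0.919, 0.395, -0.0], [0.395, -0.919, -0.0], [-0.0, 0.0, -1.0]]
contact_force: [2.8, -4.8, -2.1]
grip_width: 0.273
finger_force: 59.6
```

Request:
send_rows(deltas=[{"dx": 0,"dy": 0,"dz": 1,"ax": 0,"ay": 0,"az": 0,"jaw": 1},{"dx": 0,"dy": 0,"dz": 1,"ax": 0,"ay": 0,"az": 0,"jaw": 1},{"dx": 0,"dy": 0,"dz": 1,"ax": 0,"ay": 0,"az": 0,"jaw": 1},{"dx": 0,"dy": 0,"dz": 0,"ax": 0,"ay": 0,"az": 0,"jaw": 1}])

```text
time: 6.68
tool_pos: [0.5632, 0.1353, 0.0834]
ee_rot: [[0.919, 0.395, 0.0], [0.395, -0.919, -0.0], [0.0, 0.0, -1.0]]
contact_force: [3.2, -4.8, 0.6]
grip_width: 0.27
finger_force: 59.8
```

Request:
send_rows(deltas=[{"dx": 0,"dy": 0,"dz": 0.8,"ax": 0,"ay": 0,"az": 0,"jaw": 1},{"dx": 0,"dy": 0,"dz": 0.5,"ax": 0,"ay": 0,"az": 0,"jaw": 1},{"dx": 0,"dy": 0,"dz": 0,"ax": 0,"ay": 0,"az": 0,"jaw": 1}])

```text
time: 6.93
tool_pos: [0.5639, 0.1354, 0.0831]
ee_rot: [[0.919, 0.395, 0.002], [0.395, -0.919, 0.0], [0.002, 0.001, -1.0]]
contact_force: [1.0, -5.6, 7.9]
grip_width: 0.274
finger_force: 60.8
```

Seated: TCP z is 0.0831, where a fully home nut should put it, and it bears on the bottom there. Releasing, lifting, and turning the tool so its x lies along the jaw's +x.

Request:
send_rows(deltas=[{"dx": 0,"dy": 0,"dz": -1,"ax": 0,"ay": 0,"az": 0,"jaw": 0.5},{"dx": 0,"dy": 0,"dz": 0,"ax": 0,"ay": 0,"az": 0,"jaw": 0.4},{"dx": 0,"dy": 0,"dz": 0,"ax": 0,"ay": 0,"az": 0,"jaw": 0.4},{"dx": 0,"dy": 0,"dz": 0,"ax": 0,"ay": 0,"az": 0,"jaw": 0.4},{"dx": 0,"dy": 0,"dz": -10,"ax": 0,"ay": 0,"az": 0,"jaw": 0.4},{"dx": 0,"dy": 0,"dz": -20,"ax": 0,"ay": 0,"az": 0,"jaw": 0.3},{"dx": 0,"dy": 0,"dz": -30,"ax": 0,"ay": 0,"az": 0,"jaw": 0.3},{"dx": 0,"dy": 0,"dz": -30,"ax": 0,"ay": 0,"az": 0,"jaw": 0.3},{"dx": 0,"dy": 0,"dz": -20,"ax": 0,"ay": 0,"az": 0,"jaw": 0.3}])

```text
time: 7.68
tool_pos: [0.5635, 0.1358, 0.1965]
ee_rot: [[0.918, 0.395, 0.002], [0.395, -0.918, 0.001], [0.002, -0.0, -1.0]]
contact_force: [1.0, -0.4, 0.7]
grip_width: 0.701
finger_force: 0.0
```

Request:
send_rows(deltas=[{"dx": 14,"dy": 20,"dz": 0,"ax": 0,"ay": 0,"az": -6.44,"jaw": 0.3},{"dx": 12,"dy": 22,"dz": 0,"ax": 0,"ay": 0,"az": -6.44,"jaw": 0.3},{"dx": 10,"dy": 24,"dz": 0,"ax": 0,"ay": 0,"az": -6.44,"jaw": 0.3},{"dx": 8,"dy": 26,"dz": 0,"ax": 0,"ay": 0,"az": -6.44,"jaw": 0.3},{"dx": 0,"dy": 0,"dz": 0,"ax": 0,"ay": 0,"az": -6.44,"jaw": 0.3},{"dx": 0,"dy": 0,"dz": 0,"ax": 0,"ay": 0,"az": -6.44,"jaw": 0.3},{"dx": 0,"dy": 0,"dz": 0,"ax": 0,"ay": 0,"az": -6.44,"jaw": 0.3},{"dx": 0,"dy": 0,"dz": 0,"ax": 0,"ay": 0,"az": -6.44,"jaw": 0.3},{"dx": 0,"dy": 0,"dz": 0,"ax": 0,"ay": 0,"az": -6.44,"jaw": 0.3},{"dx": 0,"dy": 0,"dz": 0,"ax": 0,"ay": 0,"az": -6.44,"jaw": 0.3},{"dx": 0,"dy": 0,"dz": 0,"ax": 0,"ay": 0,"az": -6.44,"jaw": 0.3},{"dx": 0,"dy": 0,"dz": 0,"ax": 0,"ay": 0,"az": -6.44,"jaw": 0.3},{"dx": 0,"dy": 0,"dz": 0,"ax": 0,"ay": 0,"az": -6.44,"jaw": 0.3},{"dx": 0,"dy": 0,"dz": 0,"ax": 0,"ay": 0,"az": -6.44,"jaw": 0.3},{"dx": 0,"dy": 0,"dz": 0,"ax": 0,"ay": 0,"az": -6.44,"jaw": 0.3},{"dx": 0,"dy": 0,"dz": 0,"ax": 0,"ay": 0,"az": -6.44,"jaw": 0.3},{"dx": 0,"dy": 0,"dz": 0,"ax": 0,"ay": 0,"az": -6.44,"jaw": 0.3},{"dx": 0,"dy": 0,"dz": 0,"ax": 0,"ay": 0,"az": -6.44,"jaw": 0.3},{"dx": 0,"dy": 0,"dz": 0,"ax": 0,"ay": 0,"az": -6.44,"jaw": 0.3},{"dx": 0,"dy": 0,"dz": 0,"ax": 0,"ay": 0,"az": -6.44,"jaw": 0.3}])

```text
time: 9.35
tool_pos: [0.6508, 0.0825, 0.1938]
ee_rot: [[-0.886, 0.463, -0.0], [0.463, 0.886, 0.0], [0.0, 0.0, -1.0]]
contact_force: [0.3, -0.2, 0.7]
grip_width: 0.698
finger_force: 0.0
```

Run:
```python
from h import *
rep([.652,.0890,.086])
c=snap('side','side2',(200,190,400,340),4)
snap('top','top2')
```

```text
t 9.35 q [0.13 0.48 0.25 1.34 0.   0.61] p [0.6508 0.0825 0.1938] yaw 152.4 R2 [-0.  0. -1.] F [ 0.3 -0.2  0.7] w 0.698 0.0
tool delta mm [  1.9   6.3 107.8]
```

View pics/side2.png

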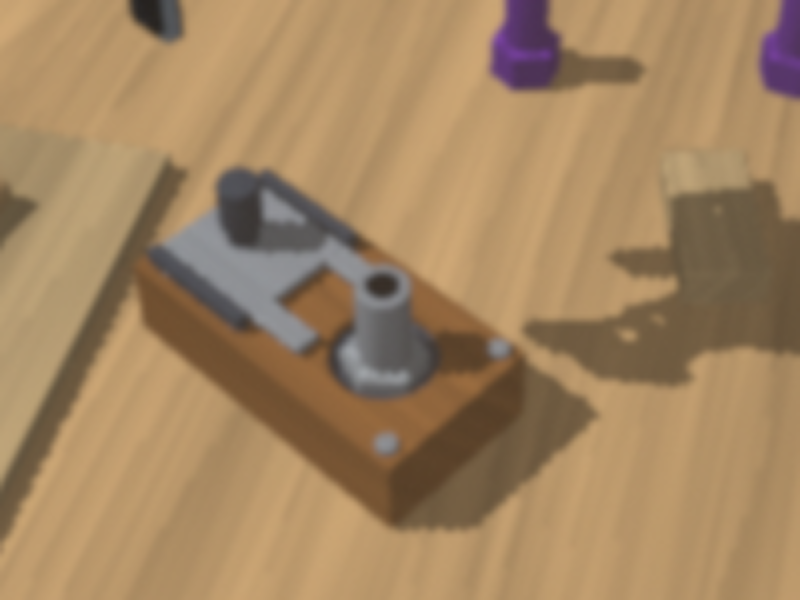

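The nut stands upright in the well at crop (383,285), its shoulder level with the jaw top. The knob top is at (239,183). Checking the positions from this camera.

Run:
```python
from h import *
c=dict(np.load('side.npz'))
k=pt(c,259.75,235.7,.09);b=pt(c,295.75,261.2,.091);print(k,b,pt(c,259.75,235.7),[pt(c,u,v)[2].round(3) for u,v in((291,261),(300,261),(296,265))],np.linalg.norm((k-b)[:2]))
print('shoulder z',[pt(c,200+x/4,190+y/4)[2].round(3) for x,y in((350,365),(375,375),(400,378),(330,410),(450,400),(300,400))])
rep([k[0],k[1],.086])
```

```text
[0.64697502 0.09198194 0.09      ] [0.56196638 0.13533747 0.091     ] [0.64745452 0.09097667 0.08890386] [np.float64(0.091), np.float64(0.09), np.float64(0.089)] 0.09542625750924381
shoulder z [np.float64(0.042), np.float64(0.046), np.float64(0.043), np.float64(0.044), np.float64(0.044), np.float64(0.041)]
t 9.45 q [0.13 0.48 0.25 1.34 0.   0.61] p [0.6508 0.0824 0.1937] yaw 152.2 R2 [ 0.  0. -1.] F [ 0.3 -0.2 -0.2] w 0.698 0.0
tool delta mm [  7.8   6.6 107.7]
```

Nut top at 0.091 confirms it is fully down. The knob is about (0.648, 0.091). Gripping it now.

Request:
send_rows(deltas=[{"dx": 6.5,"dy": 6.3,"dz": 10,"ax": 0,"ay": 0,"az": 0,"jaw": 0.3},{"dx": 0,"dy": 0,"dz": 30,"ax": 0,"ay": 0,"az": 0,"jaw": 0.3},{"dx": 0,"dy": 0,"dz": 30,"ax": 0,"ay": 0,"az": 0,"jaw": 0.3},{"dx": 0,"dy": 0,"dz": 20,"ax": 0,"ay": 0,"az": 0,"jaw": 0.3},{"dx": 0,"dy": 0,"dz": 12,"ax": 0,"ay": 0,"az": 0,"jaw": 0.3},{"dx": 0,"dy": 0,"dz": 4,"ax": 0,"ay": 0,"az": 0,"jaw": 0.4},{"dx": 0,"dy": 0,"dz": 0,"ax": 0,"ay": 0,"az": 0,"jaw": 0.5},{"dx": 0,"dy": 0,"dz": 0,"ax": 0,"ay": 0,"az": 0,"jaw": 0.6},{"dx": 0,"dy": 0,"dz": 0,"ax": 0,"ay": 0,"az": 0,"jaw": 1},{"dx": 0,"dy": 0,"dz": 0,"ax": 0,"ay": 0,"az": 0,"jaw": 1},{"dx": 0,"dy": 0,"dz": 0,"ax": 0,"ay": 0,"az": 0,"jaw": 1},{"dx": 0,"dy": 0,"dz": 0,"ax": 0,"ay": 0,"az": 0,"jaw": 1}])

```text
time: 10.45
tool_pos: [0.6484, 0.0899, 0.0889]
ee_rot: [[-0.883, 0.469, 0.001], [0.469, 0.883, -0.001], [-0.002, -0.001, -1.0]]
contact_force: [-2.6, -4.3, 5.4]
grip_width: 0.201
finger_force: 58.5
```

Run:
```python
from h import *
rep([.6126,.1093,.086])
```

```text
t 10.45 q [ 0.14  0.53  0.06  1.1  -0.    0.63] p [0.6484 0.0899 0.0889] yaw 152.0 R2 [ 0.001 -0.001 -1.   ] F [-2.6 -4.3  5.4] w 0.201 58.5
tool delta mm [40.7  0.3  2.8]
```

Request:
send_rows(deltas=[{"dx": 3,"dy": 0,"dz": 0,"ax": 0,"ay": 0,"az": 0,"jaw": 1},{"dx": 5,"dy": 0,"dz": 0,"ax": 0,"ay": 0,"az": 0,"jaw": 1},{"dx": 5,"dy": 0,"dz": 0,"ax": 0,"ay": 0,"az": 0,"jaw": 1},{"dx": 5,"dy": 0,"dz": 0,"ax": 0,"ay": 0,"az": 0,"jaw": 1},{"dx": 5,"dy": 0,"dz": 0,"ax": 0,"ay": 0,"az": 0,"jaw": 1},{"dx": 5,"dy": 0,"dz": 0,"ax": 0,"ay": 0,"az": 0,"jaw": 1},{"dx": 4,"dy": 0,"dz": 0,"ax": 0,"ay": 0,"az": 0,"jaw": 1},{"dx": 2,"dy": 0,"dz": 0,"ax": 0,"ay": 0,"az": 0,"jaw": 1},{"dx": 2,"dy": 0,"dz": 0,"ax": 0,"ay": 0,"az": 0,"jaw": 1},{"dx": 0,"dy": 0,"dz": 0,"ax": 0,"ay": 0,"az": 0,"jaw": 1}])

```text
time: 11.28
tool_pos: [0.6164, 0.1065, 0.0889]
ee_rot: [[-0.883, 0.47, 0.002], [0.47, 0.883, -0.002], [-0.002, -0.001, -1.0]]
contact_force: [-3.5, -6.5, 5.1]
grip_width: 0.203
finger_force: 58.7
```

Request:
send_rows(deltas=[{"dx": 1.5,"dy": 0,"dz": 0,"ax": 0,"ay": 0,"az": 0,"jaw": 1},{"dx": 1.5,"dy": 0,"dz": 0,"ax": 0,"ay": 0,"az": 0,"jaw": 1},{"dx": 1,"dy": 0,"dz": 0,"ax": 0,"ay": 0,"az": 0,"jaw": 1},{"dx": 1,"dy": 0,"dz": 0,"ax": 0,"ay": 0,"az": 0,"jaw": 1},{"dx": 0,"dy": 0,"dz": 0,"ax": 0,"ay": 0,"az": 0,"jaw": 1}])

```text
time: 11.7
tool_pos: [0.6123, 0.1087, 0.0889]
ee_rot: [[-0.883, 0.47, 0.002], [0.47, 0.883, -0.002], [-0.003, -0.001, -1.0]]
contact_force: [-1.0, -7.0, 4.5]
grip_width: 0.203
finger_force: 58.7
```

Request:
send_rows(deltas=[{"dx": 1,"dy": 0,"dz": 0,"ax": 0,"ay": 0,"az": 0,"jaw": 1},{"dx": 1,"dy": 0,"dz": 0,"ax": 0,"ay": 0,"az": 0,"jaw": 1},{"dx": 0,"dy": 0,"dz": 0,"ax": 0,"ay": 0,"az": 0,"jaw": 1}])

```text
time: 11.95
tool_pos: [0.6117, 0.109, 0.0889]
ee_rot: [[-0.883, 0.47, 0.004], [0.47, 0.883, -0.004], [-0.005, -0.001, -1.0]]
contact_force: [1.9, -10.1, 1.5]
grip_width: 0.203
finger_force: 58.7
```

Request:
send_rows(deltas=[{"dx": 1.5,"dy": 0,"dz": 0,"ax": 0,"ay": 0,"az": 0,"jaw": 1},{"dx": 1.5,"dy": 0,"dz": 0,"ax": 0,"ay": 0,"az": 0,"jaw": 1},{"dx": 0,"dy": 0,"dz": 0,"ax": 0,"ay": 0,"az": 0,"jaw": 1}])

```text
time: 12.2
tool_pos: [0.6115, 0.1092, 0.0891]
ee_rot: [[-0.882, 0.471, 0.008], [0.471, 0.882, -0.006], [-0.01, -0.001, -1.0]]
contact_force: [12.7, -14.8, -3.9]
grip_width: 0.197
finger_force: 58.9
```

Hard stop, with the TCP 55 mm from the well axis against 56 expected. Releasing and backing off.

Request:
send_rows(deltas=[{"dx": 0,"dy": 0,"dz": 0,"ax": 0,"ay": 0,"az": 0,"jaw": 0.5},{"dx": 0,"dy": 0,"dz": 0,"ax": 0,"ay": 0,"az": 0,"jaw": 0.4},{"dx": 0,"dy": 0,"dz": 0,"ax": 0,"ay": 0,"az": 0,"jaw": 0.4},{"dx": 0,"dy": 0,"dz": 0,"ax": 0,"ay": 0,"az": 0,"jaw": 0.4},{"dx": -3,"dy": 0,"dz": -10,"ax": 0,"ay": 0,"az": 0,"jaw": 0.4},{"dx": 0,"dy": 0,"dz": -20,"ax": 0,"ay": 0,"az": 0,"jaw": 0.4},{"dx": 0,"dy": 0,"dz": -30,"ax": 0,"ay": 0,"az": 0,"jaw": 0.4},{"dx": 0,"dy": 0,"dz": -30,"ax": 0,"ay": 0,"az": 0,"jaw": 0.4},{"dx": 0,"dy": -30,"dz": -20,"ax": 0,"ay": 0,"az": 0,"jaw": 0.4},{"dx": 0,"dy": -30,"dz": -10,"ax": 0,"ay": 0,"az": 0,"jaw": 0.4},{"dx": 0,"dy": -30,"dz": 0,"ax": 0,"ay": 0,"az": 0,"jaw": 0.4},{"dx": 0,"dy": -30,"dz": 0,"ax": 0,"ay": 0,"az": 0,"jaw": 0.4},{"dx": 0,"dy": 0,"dz": 0,"ax": 0,"ay": 0,"az": 0,"jaw": 0.4}])

```text
time: 13.28
tool_pos: [0.5516, 0.0019, 0.2081]
ee_rot: [[-0.883, 0.47, -0.0], [0.47, 0.883, -0.001], [-0.0, -0.001, -1.0]]
contact_force: [-0.4, -0.5, 1.0]
grip_width: 0.599
finger_force: 0.0
```

Run:
```python
from h import *
rep(); snap('side','side3',(200,190,400,340),4)
```

```text
t 13.28 q [ 0.    0.29 -0.    1.28 -0.    0.49] p [0.5516 0.0019 0.2081] yaw 151.9 R2 [-0.    -0.001 -1.   ] F [-0.4 -0.5  1. ] w 0.599 0.0
```

View pics/side3.png

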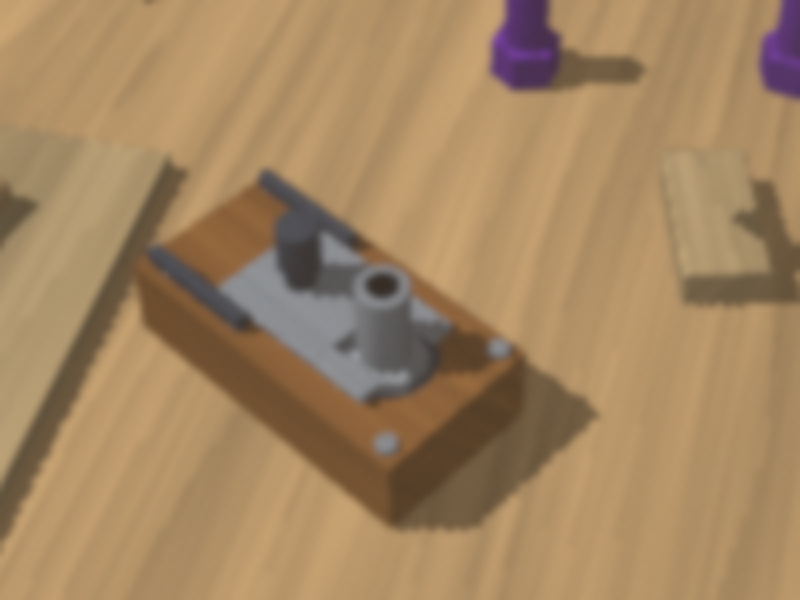

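The fork is round the neck, with prong tips near (370,400) and (450,325) and the knob at (298,222). Checking numerically how far past the axis the tips are.

Run:
```python
from h import *
c=dict(np.load('side.npz')); u=np.array([-.884,.468]); w=np.array([.5628,.1354])
P=lambda x,y,z:(pt(c,200+x/4,190+y/4,z)[:2]-w)*1000
for n,a in dict(tipL=(366,398,.052),tipR=(452,324,.052),knob=(299,224,.09),bore=(383,285,.091),frontcorner=(392,468,.045),rearcorner=(138,263,.045)).items():
    d=P(*a); print(n,'along',(d@u).round(1),'across',(d@[-u[1],u[0]]).round(1))
```

```text
tipL along 17.5 across -27.9
tipR along 15.4 across 29.4
knob along -54.5 across 0.4
bore along 0.8 across 0.4
frontcorner along 48.9 across -42.9
rearcorner along -125.1 across -43.5
```

The tips are about 15–17 mm beyond the axis (15 expected) and the knob is 55 mm behind it (56 expected), so the fork is home. Handing in.

```bash
python3 -c "
from rig import ctrl
print(ctrl.hand_in())"
```

```text
the job is handed in; nothing more can be done
None
```

The middle-sized nut sits fully home in the hexagonal seat, the fork is locked round its neck against the hard stop, the gripper has let go, and the job was handed in at about 13 s; the verdict was not reported.

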